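Square up a deep-well plate and press its lid home with the treadle

ROBOT

A 6-joint arm with a two-finger parallel gripper is mounted at the origin on the work surface. World frame = base frame: x ahead of the robot, y to its left, z up, the work surface at z = 0. Lengths are in m, angles in rad, forces in N, time in s.
With the tool pointing down it reaches from about 0.425 to 1.125 m from the base axis. Payload 14.9 kg.
Tool frame: the origin (TCP) lies midway between the tips of the shut fingers; the grasp point (between the pads) lies 19 mm behind it (env.grasp_offset is the z of the grasp point in the tool frame, in m); z points along the fingers, y is the line along which they close (so a half turn about z gives the same grasp; the last joint's range is limited). The gripper opens to 91 mm and grips with 3 to 60 N. Pads are 32 mm wide; open, the fingers measure 118 mm over their backs; the gripper's body (76 mm by 178 mm) begins 60 mm behind the grasp point.
Start: joints at [1.082, 0.379, 1.734, -0, 1.028, -0.033], TCP at [0.308, 0.629, 0.188] pointing down, gripper open.
Joint ranges: [-2.77, 2.77], [-0.74, 2.19], [0, 2.66], [-1.06, 4.2], [0.31, 2.87], [-3.08, 3.08]. Speed limits (rad/s): [1.89, 1.89, 2.39, 3.14, 3.14, 3.14].

INTERFACE

Orientations are given as a rotation vector (axis times angle).
In Python, from plant import env, imaging gives the robot as it stands.
- The arm moves only by the shell command python3 -m handwheel 'ROWS'. ROWS is JSON, a list of rows, each a list of 7 numbers: the closure, from 0 (fully open) to 1 (shut), then the shift along the tool's x, y, z each as a share of 200 mm, from -1 to 1, then the turn, a rotation vector about the tool's x, y, z each as a share of 90 degrees, from -1 to 1. A call has 1 to 20 rows; each row is the pose to reach, as a shift and turn from the pose commanded when the call began, along the tool's axes at that moment; what a row does not reach only later rows make up. A row lasts 1/12 s, in which the tool goes at most 41.7 mm and 7.16 degrees, less where a joint would pass 70% of its speed; a pose out of reach is approached as far as the arm can. A call with a number of a shift or a turn outside -1 to 1 is refused whole. A call with a gripper value outside its range is refused whole. The fingers move at their own pace and stop on an object; the grip force is fixed at half the most. Time passes only in rows, so rows that repeat a pose let the fingers close. It gives the time, the measured TCP pose, the force, the opening and the grip force at its end, in the units of the state.
- env.get_state(): the state, without advancing time (a new reading comes with each control period).
- imaging.capture(name): name is "scene" or "side" or "wrist"; returns a dict with "color" (480x640x3 uint8, red, green, blue), "camera_matrix" (3x3 intrinsics, pixels), "R" (3x3) and "t" (3): a world point X has camera coordinates R X + t. Camera axes: x right, y down, z forward; pixel columns grow to the right and rows downward; lengths in m; the calibration is good to about 2 mm. A picture is of the moment at which its call begins. There is no depth.
- env.job_done(): hands the job in; it is judged then, once.
The state is a dict: "time": time; "qpos": joint angles; "qd": joint speeds; "tau": joint torques, N m; "position": TCP position; "orientation": TCP orientation; "force": force on the tool from outside, world axes, zero at the start; "moment": the same for the moment, N m; "finger_gap": finger opening in m; "finger_force": force on a finger pad.
Only numpy, scipy, OpenCV 4.12 (cv2) and the standard library are available. Lean on these libraries where they do the work, as an engineer would, in place of code of your own. Each camera call takes 0.05 s, during which the arm holds its last target. There are 200 camera calls.

TASK

Push the aluminium straightedge up against the near side of the white deep-well plate and with it slide the plate back until it sits square and fully home against the press's rear fence, leaving the straightedge lying flat and flush along the plate. Then press the yellow spring pedal all the way down until it comes up hard against its stop, gently, keep it firmly against the stop for a good second so that the press seats the blue lid, and let the pedal come back up. Do not push the lid down by hand, do not ram the parts or stamp on the pedal, and leave the tube rack and the bottle where they are.

Things in the scene. Friction and masses are not known exactly. Their poses are not given: they have to be found in the camera images.
- press: Fixed lid press. Origin on the bench (z = 0); x points from its open near side to the rear fence, y to its left. White bed 8 mm thick, x -170 to +110, y -115 to +115 mm. Aluminium fence on the bed: near face at x = +75 mm, 160 mm wide, top 33 mm above the bench. Two posts at x = +98, y = +-100 mm carry a blue head 183 to 217 mm up, reaching forward to x = +10 mm.
- ram (a joint): How far the press's dark steel platen (50 mm in press x by 110 mm in y, 12 mm thick, on a rod, centred over x = +32 mm, y = 0 of the press) has come down from rest, in m: 0.0694 times the pedal angle. Its underside rests 66 to 84 mm above the bench: the setting differs each time and is not measured. It meets the lid on the way, and stops hard when the lid is fully in
- plate: Loose white deep-well plate, 85.5 (its x) by 127.6 (its y) by 30 mm high, 0.18 to 0.32 kg, on the bed. Origin: centre of its underside; x points roughly to the fence. Starts 8 to 25 mm short of the fence, slightly turned. Home against the fence its origin is at x = +32 mm in the press frame. Its blue lid (82 by 124 by 8 mm) stands 5 mm proud, its top 43 mm above the underside
- lid (a joint): How far the blue lid has been pressed into the plate: 0 m standing proud (start), 0.005 m fully in, the hard end; above 0.0042 it counts as seated. It takes about 5 N and stays where it is pushed.
- straightedge_center (a point): Centre (half-way up) of the loose aluminium straightedge, 40 mm wide (its x), 180 long (its y), 20 high, 0.22 to 0.37 kg, flat on the press bed on the near side of the plate, turned up to 0.2 rad from the press; x points roughly to the fence. Pushing it and the plate along takes up to about 10 N, more at first touch. Flush, its centre is 63 mm from the plate's
- straightedge: The same straightedge, origin at the centre of its underside.
- pedal_base: Fixed black base of the pedal, 160 mm (x) by 100 mm (y), 10 mm thick, on the bench to the left or the right of the press (the rack is at the other side). Origin: centre of its underside; the pedal's hinge lies across it (along y) at x = +55 mm, 30 mm up; the pedal's free end points to its -x.
- pedal_pad (a point): Point to press: on the top of the yellow pedal tread with black ribs (130 mm long, 78 wide, 6 thick), on its centre line, 100 mm from the hinge. At rest the tread slopes up from the hinge to the free end by 0.56 rad, this point about 86 mm above the bench; at the stop it is 33 to 60 mm above the bench
- pedal (a joint): Pedal angle: 0 rad up (sprung back), grows as it is pressed. Its stop comes where the platen bottoms the lid in the plate: anywhere from about 0.28 to 0.56 rad, different each time, so it has to be felt. At the pad it takes about 4 N to start, 7 to 11 N by spring further down, 3 to 4 N more once the platen meets the lid; at the stop the resistance rises steeply. Keep under 45 N.
- tube_rack: Bystander: steel wire tube rack with three capped tubes, 90 by 165 mm, 116 mm high. Origin: centre of its underside.
- media_bottle: Bystander: glass bottle with a blue cap, 70 mm across, 130 mm high. Origin: centre of its underside.
Not all that is in view belongs to the job. Of the things that look like the straightedge, the smallest one is meant. Leave any pink look-alike of the pedal_base alone.

How it is judged:
On the way, in this order (a step that is already met when the one before it is completed fails the run):
1. the plate is square and home against the fence and the straightedge lies flush along it (x of plate in the frame of press above 0.0285 m and angle between the y axis of plate and the y axis of press, either way round below 0.035 rad and y of plate in the frame of press between -0.03 and 0.03 m and angle between each of plate, straightedge_center's own z axis and vertical below 0.05 rad and x of straightedge_center in the frame of plate between -0.066 and -0.059 m and angle between the y axis of straightedge_center and the y axis of plate, either way round below 0.035 rad and y of straightedge_center in the frame of plate between -0.04 and 0.04 m and height (world z) of straightedge_center below 0.023 m), for 0.3 s.
2. the pedal is held down against its stop, the platen bearing on the seated lid (value of joint lid above 0.0042 m and contact force between ram and lid above 1 N and value of joint pedal above 0.2 rad), for 0.6 s.
At the end, for the whole second after the job is handed in: Plate home against the fence (gap < 3.5 mm, 0.035 rad, within 30 mm of the middle); straightedge flat and flush along it (gap < 3 mm, 0.035 rad, centred within 40 mm); lid pressed in > 4.2 mm; pedal back up (< 0.05 rad); all at rest (all of step 1 and linear speed of each of plate, straightedge below 0.02 m/s and value of joint lid above 0.0042 m and value of joint pedal below 0.05 rad); the robot touches nothing.
It fails at once if the lid is pushed by hand (more than 3 N from fingers or arm) (contact force between any of the fingers, the arm and lid above 3 N).
It fails at once if the pedal is stamped on (more than 45 N) (contact force between any of the fingers, the arm and pedal above 45 N).
It fails at once if the plate is rammed (more than 60 N from the straightedge) (contact force between straightedge and plate above 60 N).
It fails at once if the tube rack or bottle is moved by more than 20 mm (distance of any of tube_rack, media_bottle from where it was at the start of the episode above 0.02 m).
It also fails if it takes over 64 s, if anything falls off the work surface, if the arm or the gripper's body presses on something with over 40 N, if the wrist force passes 120 N, or if a joint passes its speed limit or range.

## Working session

There is one attempt and no reset: what is moved stays moved. The work goes in short steps, Python scripts to look and compute and a shell command to move; the robot and the scene stay as the last step left them, time stands still between calls to the robot, and variables do not carry over. Pictures are saved under pics/ and viewed, at most 10 in all, crops included, and the job is handed in when it is done.

```bash
mkdir -p pics; ls; python3 - <<'E'
from plant import env, imaging
import cv2,pickle
d={}
for n in ["scene","side"]:
    c=imaging.capture(n); d[n]=c
    cv2.imwrite(f"pics/{n}0.png",c["color"][:,:,::-1])
    print(n,c["camera_matrix"],c["R"],c["t"])
pickle.dump(d,open("cams.pkl","wb"))
s=env.get_state();print(s,env.grasp_offset)
E
```

```text
pics
scene [[441.40483793   0.         329.65002427]
 [  0.         441.40483793 237.54863811]
 [  0.           0.           1.        ]] [[-0.78379103  0.6209963  -0.00593419]
 [ 0.44563712  0.55575479 -0.70181492]
 [-0.43252651 -0.55272073 -0.71233462]] [ 0.43862221 -0.09467659  1.19403613]
side [[515.47806602   0.         326.99640558]
 [  0.         515.47806602 239.22045552]
 [  0.           0.           1.        ]] [[ 0.80944498 -0.58670427 -0.02401932]
 [-0.30579832 -0.38626751 -0.87022112]
 [ 0.50128456  0.71174118 -0.49207548]] [-0.41082647  0.18914669  0.98177968]
{'time': 0.1, 'qpos': array([ 1.08169897e+00,  3.79350314e-01,  1.73471690e+00, -4.07996466e-05,
        1.02851112e+00, -3.32603998e-02]), 'qd': array([-0.00054374,  0.00054583, -0.00380087, -0.00062543,  0.00104218,
        0.00140173]), 'tau': array([-8.68014286e-04, -7.65044618e+01, -4.35298097e+01,  6.51309779e-02,
        3.98321834e-02,  9.80027835e-06]), 'position': array([0.30795997, 0.62819334, 0.18746064]), 'orientation': array([-7.09761666e-01, -3.06013944e+00,  1.50986167e-03]), 'force': array([ 0.06293476, -0.13123029,  0.29469672]), 'moment': array([ 0.02201053,  0.01128862, -0.03124552]), 'finger_force': 0.0, 'finger_gap': 0.09123069959284762} -0.0188
```

View pics/scene0.png

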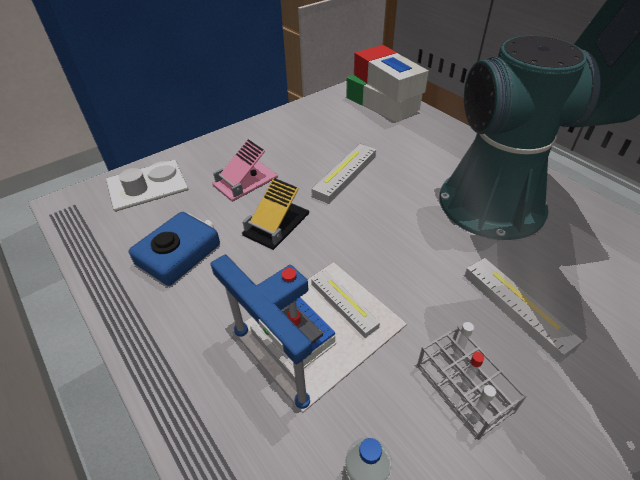

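View pics/side0.png

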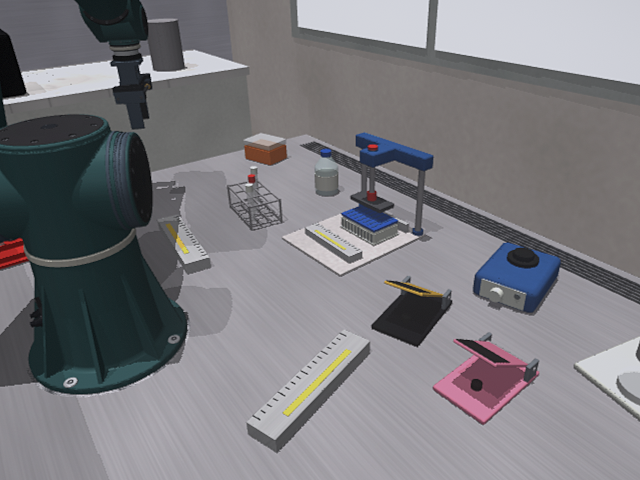

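The scene view shows the press at about (300,330), with the small straightedge on its bed at (345,298). The yellow pedal is at (275,212), the rack at (470,375) and the bottle at (368,460). The side view agrees. I'll enlarge both.

```bash
python3 - <<'E'
import cv2
a=cv2.imread("pics/scene0.png");b=cv2.imread("pics/side0.png")
cv2.imwrite("pics/c1.png",cv2.resize(a[170:420,210:420],None,fx=2.4*1.0,fy=2.4,interpolation=cv2.INTER_CUBIC))
cv2.imwrite("pics/c2.png",cv2.resize(b[190:350,270:470],None,fx=3.75,fy=3.75,interpolation=cv2.INTER_CUBIC))
E
```

```text
(no output)
```

View pics/c1.png

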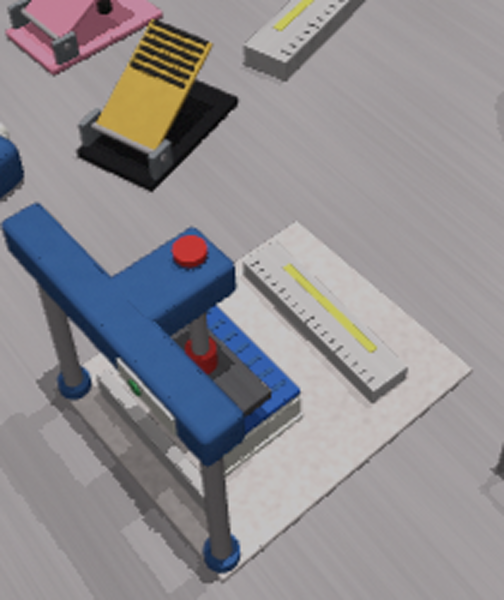

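View pics/c2.png

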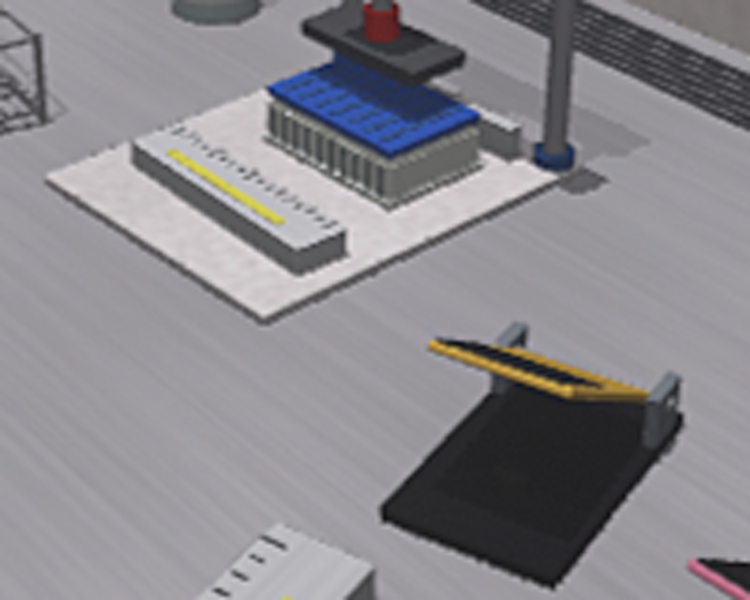

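The press's x axis runs roughly along world +x, and the pedal sits on its right (−y) side. Next I fit the poses to the corners I read off both views.

```bash
cat > fit.py <<'E'
import numpy as np,pickle
from scipy.optimize import least_squares
cams=pickle.load(open("cams.pkl","rb"))
def proj(X,c):
    p=c["R"]@X+c["t"]; p=c["camera_matrix"]@p; return p[:2]/p[2]
C1=lambda x,y:("scene",210+x/2.4,170+y/2.4)
C2=lambda x,y:("side",270+x/3.75,190+y/3.75)
def fit(obs,x0,cams=cams):
    def W(p,l):
        c,s=np.cos(p[2]),np.sin(p[2]); return np.array([p[0]+c*l[0]-s*l[1],p[1]+s*l[0]+c*l[1],l[2]])
    f=lambda p:np.concatenate([proj(W(p,np.array(l)/1000),cams[n])-[u,v] for l,(n,u,v) in obs])
    r=least_squares(f,x0,loss="soft_l1"); return r.x,r.fun.reshape(-1,2).round(1).tolist()
E
python3 - <<'E'
from fit import *
def inpress(q,p):
    c,s=np.cos(p[2]),np.sin(p[2]);d=q[:2]-p[:2];return [c*d[0]+s*d[1],-s*d[0]+c*d[1],q[2]-p[2]]
P,r=fit([((-170,-115,8),C1(295,222)),((-170,115,8),C1(470,371)),((110,115,8),C1(222,578)),((-170,115,8),C2(45,178)),((-170,-115,8),C2(265,320)),((110,-115,8),C2(570,180))],[.7,.3,0]);print("press",P.round(4),r)
S,r=fit([((-20,-90,28),C1(262,248)),((-20,90,28),C1(405,372)),((20,90,28),C1(374,390)),((20,-90,28),C1(245,265)),((-20,90,28),C2(133,148)),((20,90,28),C2(168,125)),((-20,-90,28),C2(300,248)),((20,-90,28),C2(345,232)),((-20,-90,8),C2(300,275)),((20,-90,8),C2(346,255))],P);print("se",S.round(4),r,np.round(inpress(S,P),4))
L,r=fit([((-41,62,51),C1(299,390)),((-41,62,51),C2(268,92)),((-41,-62,51),C2(390,153)),((41,-62,51),C2(480,117)),((-42.7,-63.8,8),C2(390,208)),((-42.7,63.8,8),C2(268,137)),((42.7,-63.8,8),C2(478,167))],P);print("plate",L.round(4),r,np.round(inpress(L,P),4))
D,r=fit([((-80,50,10),C1(237,98)),((80,50,10),C1(152,183)),((80,-50,10),C1(80,148)),((-80,50,10),C2(383,512)),((-80,-50,10),C2(553,582)),((80,-50,10),C2(683,420))],[.6,0,0]);print("ped",D.round(4),r)
c,s=np.cos(D[2]),np.sin(D[2]);lx=.055-.1*np.cos(.56);print("pad",D[0]+c*lx,D[1]+s*lx)
E
```

```text
press [0.635  0.025  0.0567] [[-0.3, -1.7], [0.7, -2.2], [-0.5, 0.2], [-1.0, -1.6], [-0.5, -1.7], [3.0, -4.9]]
se [0.5337 0.0137 0.0289] [[4.3, -3.3], [1.1, -3.4], [-0.4, 0.1], [-2.6, -1.5], [-1.6, -2.7], [1.8, -1.3], [-0.4, -0.8], [0.9, -2.3], [-0.3, -0.6], [0.6, -1.1]] [-0.1018 -0.0055 -0.0278]
plate [0.65   0.0135 0.0211] [[-0.6, -0.9], [-0.3, -2.7], [-0.4, -1.2], [0.6, -1.7], [-0.8, 0.3], [-1.1, 0.1], [1.3, 0.3]] [ 0.0144 -0.0124 -0.0356]
ped [ 0.4973 -0.3003  0.3514] [[0.7, -2.5], [-0.0, -0.4], [-2.1, -0.7], [-2.2, -0.5], [0.7, -0.2], [0.1, -1.8]]
pad 0.46938474978526484 -0.3105358353533746
```

The fits hold up: the plate is 18 mm short of home and about 12 mm off-centre, both inside the given limits. I'll move toward the near side of the straightedge at travel height, and use the wrist camera there.

```bash
cat > go.py <<'E'
# world target -> tool shares: python3 go.py x y z tool_y_angle_deg
import sys,numpy as np
from scipy.spatial.transform import Rotation as R
from plant import env
s=env.get_state();x,y,z,a=map(float,sys.argv[1:]);a=np.radians(a)
T=R.from_rotvec(s["orientation"])
ty=np.array([np.cos(a),np.sin(a),0]);tz=np.array([0,0,-1.]);G=R.from_matrix(np.c_[np.cross(ty,tz),ty,tz])
print("shift",(T.inv().apply(np.array([x,y,z])-s["position"])/.2).round(3),"turn",((T.inv()*G).as_rotvec()/(np.pi/2)).round(3))
print(s["time"],"pos",s["position"].round(4),"F",s["force"].round(1),"q",s["qpos"].round(2),"tool x,y",T.as_matrix()[:,:2].T.round(3).tolist())
E
python3 go.py .465 .012 .188 92.5
python3 -m handwheel '[[0,-0.85,-0.96,0,0,0,-0.318],[0,-0.85,-0.96,0,0,0,-0.318],[0,-0.85,-0.96,0,0,0,-0.318],[0,-0.85,-0.96,0,0,0,-0.318],[0,-0.85,-0.96,0,0,0,-0.318],[0,-0.85,-0.96,0,0,0,-0.318],[0,-0.85,-0.96,0,0,0,-0.318],[0,-0.85,-0.96,0,0,0,-0.318]]'
python3 go.py .465 .012 .188 92.5
```

```text
shift [-2.061 -2.421 -0.   ] turn [-0.001 -0.    -0.318]
0.1 pos [0.308  0.6282 0.1875] F [ 0.1 -0.1  0.3] q [ 1.08  0.38  1.73 -0.    1.03 -0.03] tool x,y [[-0.898, 0.44, -0.0], [0.44, 0.898, -0.001]]
time: 0.77
position: [0.3766, 0.3793, 0.188]
orientation: [0.064, -3.141, 0.0]
force: [0.7, 0.8, 1.7]
finger_gap: 0.0912
finger_force: 0.0
shift [-0.366 -1.853  0.   ] turn [-0.    -0.    -0.002]
0.7667 pos [0.3766 0.3793 0.188 ] F [0.7 0.8 1.7] q [ 0.75  0.12  2.07 -0.    0.96 -0.87] tool x,y [[-0.999, -0.041, 0.0], [-0.041, 0.999, -0.0]]
```

```bash

python3 -m handwheel '[[0,-0.36,-0.93,0,0,0,0],[0,-0.36,-0.93,0,0,0,0],[0,-0.36,-0.93,0,0,0,0],[0,-0.36,-0.93,0,0,0,0],[0,-0.36,-0.93,0,0,0,0],[0,-0.36,-0.93,0,0,0,0]]'
python3 -m handwheel '[[0,0,-0.92,0.2,0,0,0],[0,0,-0.92,0.2,0,0,0],[0,0,-0.92,0.2,0,0,0],[0,0,-0.92,0.2,0,0,0],[0,0,-0.92,0.2,0,0,0],[0,0,-0.92,0.2,0,0,0],[0,0,-0.92,0.2,0,0,0],[0,0,-0.92,0.2,0,0,0]]'
python3 - <<'E'
from plant import imaging
import cv2,pickle
c=imaging.capture("wrist");pickle.dump({"wrist":c},open("w1.pkl","wb"));cv2.imwrite("pics/w1.png",c["color"][:,:,::-1])
print(c["R"].round(3),c["t"])
E
python3 go.py .465 .012 .188 92.5
```

```text
time: 1.27
position: [0.4582, 0.196, 0.1882]
orientation: [-0.065, 3.14, -0.001]
force: [-0.4, 0.2, 0.5]
finger_gap: 0.091
finger_force: 0.0
time: 1.93
position: [0.4649, 0.016, 0.1482]
orientation: [-0.069, 3.141, 0.0]
force: [-0.3, -0.8, 0.1]
finger_gap: 0.0911
finger_force: 0.0
[[-0.044  0.999 -0.001]
 [ 0.959  0.043  0.28 ]
 [ 0.28   0.011 -0.96 ]] [ 0.00497604 -0.46812397  0.2223201 ]
shift [-0.    -0.021 -0.199] turn [0.    0.    0.001]
1.9833 pos [0.4648 0.0161 0.1482] F [0.6 0.3 0.8] q [-0.02  0.06  2.22  0.    0.86 -1.63] tool x,y [[-0.999, -0.045, -0.0], [-0.045, 0.999, 0.0]]
```

View pics/w1.png

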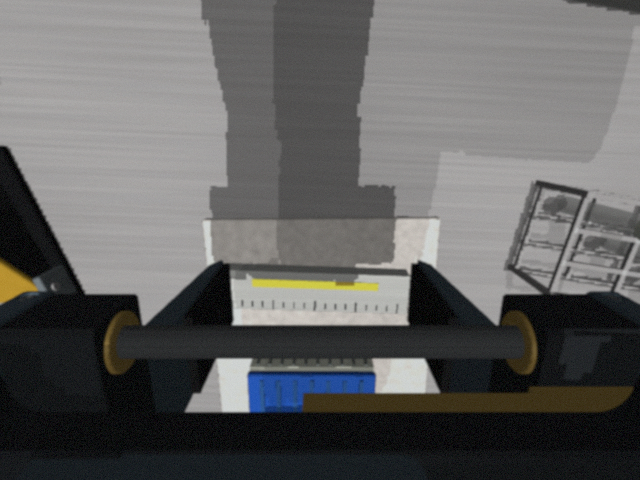

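The wrist view shows the straightedge's near top edge running from (230,269) to (408,274), the bed's near edge from (205,220) to (438,217), and the lid's near edge at v≈373. That gives a press yaw of about 0.056 and a straightedge yaw of about 0.016. I'll back off to x=0.455 and lower the open fingers behind the straightedge, so that both fingers push it.

```bash
python3 - <<'E'
import pickle
from fit import *
w=pickle.load(open("w1.pkl","rb"))
o=lambda u,v:("wrist",u,v)
print(fit([((-20,-90,28),o(230,269)),((-20,90,28),o(408,274))],[.53,.014,.03],w))
print(fit([((-170,-115,8),o(205,220)),((-170,115,8),o(438,217))],[.63,.02,.05],w))
print(fit([((-41,-62,51),o(250,373)),((-41,62,51),o(375,374))],[.63,.02,.05],w))
E
python3 go.py .455 .010 .05 93.2
```

```text
(array([0.53280173, 0.01762632, 0.01632208]), [[-6.3, 0.0], [7.0, 0.1]])
(array([0.63608567, 0.02653478, 0.05734127]), [[-3.7, 0.1], [3.5, 0.1]])
(array([0.64897352, 0.01629282, 0.03612262]), [[-2.5, 0.1], [2.5, 0.1]])
shift [ 0.05  -0.029  0.491] turn [ 0.     0.    -0.007]
1.9833 pos [0.4648 0.0161 0.1482] F [0.6 0.3 0.8] q [-0.02  0.06  2.22  0.    0.86 -1.63] tool x,y [[-0.999, -0.045, -0.0], [-0.045, 0.999, 0.0]]
```

```bash

python3 -m handwheel '[[0,0.06,-0.02,0.15,0,0,-0.007],[0,0.06,-0.02,0.3,0,0,-0.007],[0,0.06,-0.02,0.45,0,0,-0.007],[0,0.06,-0.02,0.55,0,0,-0.007],[0,0.06,-0.02,0.6,0,0,-0.007],[0,0.06,-0.02,0.63,0,0,-0.007],[0,0.06,-0.02,0.66,0,0,-0.007],[0,0.06,-0.02,0.675,0,0,-0.007],[0,0.06,-0.02,0.675,0,0,-0.007]]'
python3 go.py .496 .013 .013 93.2
```

```text
time: 2.73
position: [0.453, 0.0105, 0.0133]
orientation: [-0.086, 3.14, -0.0]
force: [0.4, 0.4, -0.6]
finger_gap: 0.0917
finger_force: 0.0
shift [-0.215  0.001  0.002] turn [-0.     0.    -0.001]
2.7333 pos [0.453  0.0105 0.0133] F [ 0.4  0.4 -0.6] q [-0.03  0.31  2.27  0.    0.56 -1.65] tool x,y [[-0.998, -0.055, -0.001], [-0.055, 0.998, -0.0]]
```

```bash

python3 -m handwheel '[[0,-0.04,0,0,0,0,0],[0,-0.08,0,0,0,0,0],[0,-0.12,0,0,0,0,0],[0,-0.14,0,0,0,0,0],[0,-0.15,0,0,0,0,0],[0,-0.16,0,0,0,0,0],[0,-0.17,0,0,0,0,0],[0,-0.18,0,0,0,0,0],[0,-0.19,0,0,0,0,0],[0,-0.2,0,0,0,0,0],[0,-0.21,0,0,0,0,0],[0,-0.22,0,0,0,0,0],[0,-0.23,0,0,0,0,0],[0,-0.24,0,0,0,0,0],[0,-0.25,0,0,0,0,0],[0,-0.26,0,0,0,0,0],[0,-0.27,0,0,0,0,0],[0,-0.28,0,0,0,0,0],[0,-0.29,0,0,0,0,0],[0,-0.3,0,0,0,0,0]]'
python3 go.py .567 .02 .013 93.2
```

```text
time: 4.4
position: [0.5126, 0.0136, 0.013]
orientation: [0.086, -3.14, -0.0]
force: [-0.4, 0.2, -0.0]
finger_gap: 0.0911
finger_force: 0.0
shift [-0.273  0.017  0.   ] turn [ 0.    -0.    -0.001]
4.4 pos [0.5126 0.0136 0.013 ] F [-0.4  0.2 -0. ] q [-0.02  0.38  2.16  0.    0.6  -1.64] tool x,y [[-0.999, -0.055, 0.0], [-0.055, 0.999, 0.0]]
```

```bash

python3 -m handwheel '[[0,-0.01,0,0,0,0,0],[0,-0.02,0,0,0,0,0],[0,-0.03,0,0,0,0,0],[0,-0.04,0,0,0,0,0],[0,-0.05,0,0,0,0,0]]'
python3 - <<'E'
from plant import imaging
import cv2
c=imaging.capture("side");im=c["color"][:,:,::-1]
cv2.imwrite("pics/s2.png",cv2.resize(im[160:290,270:450],None,fx=4.4,fy=4.4,interpolation=cv2.INTER_CUBIC))
E
```

```text
time: 4.82
position: [0.5226, 0.0141, 0.013]
orientation: [0.086, -3.14, 0.0]
force: [-0.5, 1.4, 0.3]
finger_gap: 0.0912
finger_force: 0.0
```

View pics/s2.png

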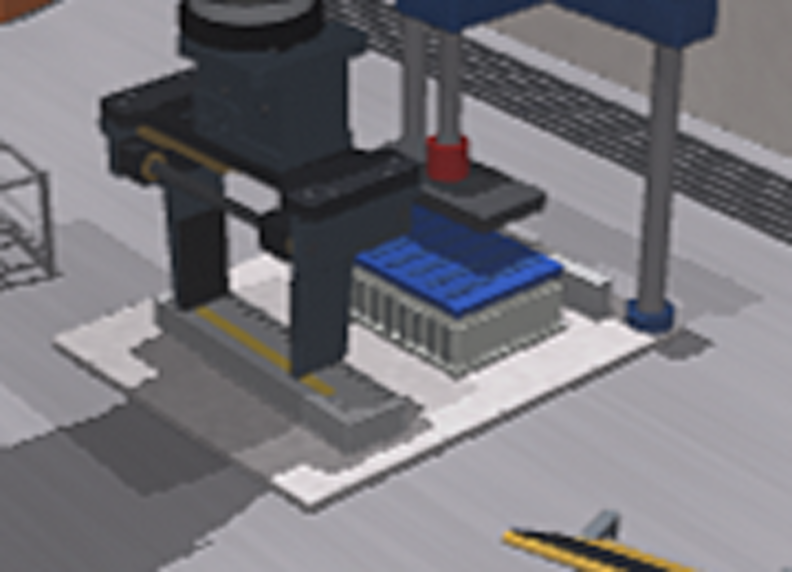

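The side view shows the straightedge not moved, with the fingertips apparently over its top at crop (320,372) and (200,303). I need to check what height they are really at.

```bash
python3 - <<'E'
from fit import *
c=cams["side"];P=np.array([.5226,.0141]);a=np.radians(93.2);ty=np.array([np.cos(a),np.sin(a)]);tx=np.array([ty[1],-ty[0]])
f=lambda X:((proj(X,c)-[270,160])*4.4).round(0)
for z in(.013,.028,.033):
  for s in(-.0455,-.059,.0455,.059):
    print(z,s,[f(np.r_[P+ty*s+tx*k,z]).tolist() for k in(-.016,-.008,.008,.016)])
S=[.5335,.0145];t=.02
for yy in(-.09,.09): print("se",[f(np.array([S[0]+k-t*yy,S[1]+yy,z])).tolist() for k in(-.02,.02) for z in (.008,.028)])
E
```

```text
0.013 -0.0455 [[288.0, 414.0], [300.0, 408.0], [322.0, 398.0], [334.0, 393.0]]
0.013 -0.059 [[305.0, 423.0], [316.0, 418.0], [339.0, 408.0], [350.0, 403.0]]
0.013 0.0455 [[184.0, 350.0], [195.0, 346.0], [217.0, 337.0], [228.0, 332.0]]
0.013 0.059 [[169.0, 342.0], [180.0, 337.0], [203.0, 328.0], [214.0, 323.0]]
0.028 -0.0455 [[288.0, 389.0], [299.0, 384.0], [322.0, 374.0], [333.0, 369.0]]
0.028 -0.059 [[304.0, 399.0], [316.0, 394.0], [339.0, 384.0], [350.0, 379.0]]
0.028 0.0455 [[183.0, 327.0], [194.0, 322.0], [217.0, 313.0], [228.0, 309.0]]
0.028 0.059 [[168.0, 318.0], [179.0, 314.0], [202.0, 305.0], [213.0, 300.0]]
0.033 -0.0455 [[288.0, 381.0], [299.0, 376.0], [322.0, 366.0], [333.0, 361.0]]
0.033 -0.059 [[304.0, 391.0], [316.0, 386.0], [339.0, 376.0], [350.0, 371.0]]
0.033 0.0455 [[182.0, 319.0], [194.0, 315.0], [216.0, 305.0], [227.0, 301.0]]
0.033 0.059 [[168.0, 310.0], [179.0, 306.0], [201.0, 297.0], [213.0, 292.0]]
se [[347.0, 452.0], [347.0, 419.0], [407.0, 427.0], [407.0, 394.0]]
se [[150.0, 323.0], [148.0, 293.0], [207.0, 303.0], [206.0, 272.0]]
```

When the gripper is open, its tips stand about 22 mm higher than the TCP, so they passed over the straightedge without touching it. I'll back off and lower the fingers further, watching the force.

```bash

python3 -m handwheel '[[0,0.1,0,0,0,0,0],[0,0.2,0,0,0,0,0],[0,0.22,0,0,0,0,0],[0,0.22,0,0.02,0,0,0],[0,0.22,0,0.04,0,0,0],[0,0.22,0,0.06,0,0,0],[0,0.22,0,0.07,0,0,0],[0,0.22,0,0.08,0,0,0],[0,0.22,0,0.085,0,0,0],[0,0.22,0,0.09,0,0,0],[0,0.22,0,0.09,0,0,0]]'
python3 - <<'E'
from plant import imaging
import cv2
c=imaging.capture("side");im=c["color"][:,:,::-1]
cv2.imwrite("pics/s3.png",cv2.resize(im[160:290,270:450],None,fx=4.4,fy=4.4,interpolation=cv2.INTER_CUBIC))
E
```

```text
time: 5.78
position: [0.4785, 0.0117, -0.0052]
orientation: [0.086, -3.14, 0.0]
force: [-0.5, -0.0, -0.7]
finger_gap: 0.091
finger_force: 0.0
```

View pics/s3.png

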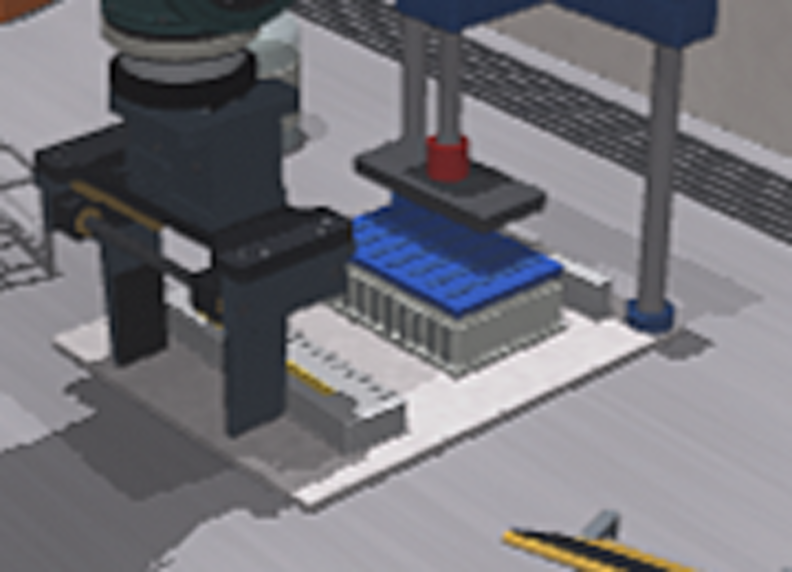

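Now both fingers stand on the near side of the straightedge, with tips well below its top at crop (255,432) and (135,362). I'll push slowly.

```bash

python3 -m handwheel '[[0,-0.02,0,0.01,0,0,0],[0,-0.04,0,0.015,0,0,0],[0,-0.06,0,0.015,0,0,0],[0,-0.07,0,0.015,0,0,0],[0,-0.08,0,0.015,0,0,0],[0,-0.09,0,0.015,0,0,0],[0,-0.1,0,0.015,0,0,0],[0,-0.11,0,0.015,0,0,0],[0,-0.12,0,0.015,0,0,0],[0,-0.13,0,0.015,0,0,0],[0,-0.14,0,0.015,0,0,0],[0,-0.15,0,0.015,0,0,0],[0,-0.16,0,0.015,0,0,0],[0,-0.17,0,0.015,0,0,0],[0,-0.18,0,0.015,0,0,0],[0,-0.19,0,0.015,0,0,0],[0,-0.2,0,0.015,0,0,0]]'
python3 -m handwheel '[[0,-0.01,0,0,0,0,0],[0,-0.02,0,0,0,0,0],[0,-0.03,0,0,0,0,0],[0,-0.04,0,0,0,0,0],[0,-0.05,0,0,0,0,0],[0,-0.06,0,0,0,0,0]]'
```

```text
time: 7.25
position: [0.5187, 0.0139, -0.008]
orientation: [0.086, -3.14, 0.0]
force: [-0.5, -1.0, -0.8]
finger_gap: 0.091
finger_force: 0.5
time: 7.75
position: [0.5306, 0.0145, -0.008]
orientation: [-0.086, 3.14, -0.0]
force: [-0.8, 1.2, -1.3]
finger_gap: 0.0914
finger_force: 0.5
```

```bash

python3 -m handwheel '[[0,-0.01,0,0,0,0,0],[0,-0.02,0,0,0,0,0],[0,-0.03,0,0,0,0,0],[0,-0.04,0,0,0,0,0],[0,-0.05,0,0,0,0,0],[0,-0.06,0,0,0,0,0],[0,-0.07,0,0,0,0,0]]'
python3 -m handwheel '[[0,-0.006,0,0,0,0,0],[0,-0.012,0,0,0,0,0],[0,-0.018,0,0,0,0,0],[0,-0.024,0,0,0,0,0],[0,-0.03,0,0,0,0,0],[0,-0.036,0,0,0,0,0],[0,-0.042,0,0,0,0,0],[0,-0.048,0,0,0,0,0]]'
python3 - <<'E'
from plant import imaging
import cv2
c=imaging.capture("side");im=c["color"][:,:,::-1]
cv2.imwrite("pics/s4.png",cv2.resize(im[160:290,270:450],None,fx=4.4,fy=4.4,interpolation=cv2.INTER_CUBIC))
E
```

```text
time: 8.33
position: [0.5446, 0.0153, -0.008]
orientation: [-0.086, 3.14, -0.0]
force: [-1.1, 0.6, -0.9]
finger_gap: 0.0913
finger_force: 0.5
time: 9.0
position: [0.5535, 0.0159, -0.008]
orientation: [0.086, -3.139, -0.0]
force: [-6.3, -0.3, 4.1]
finger_gap: 0.0909
finger_force: 3.0
```

View pics/s4.png

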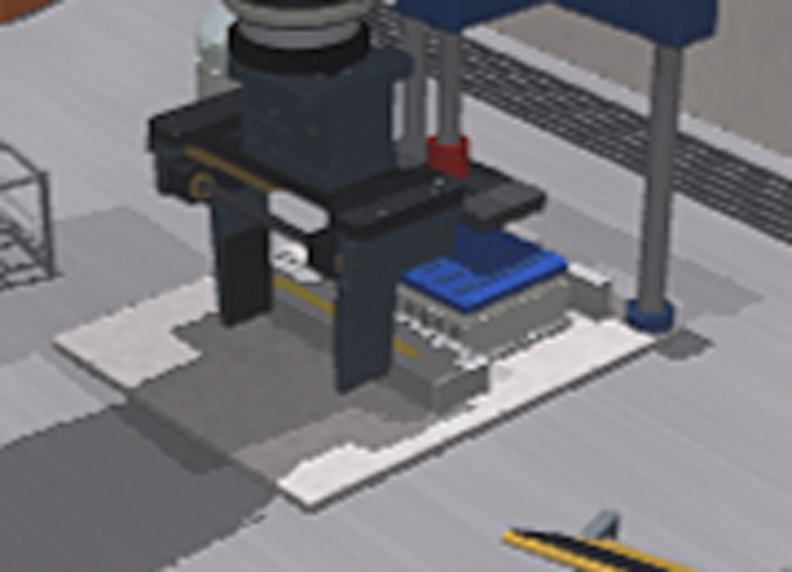

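The straightedge has reached the plate: the force is −6 N in x, and the two are touching in the view at crop (440,350). I continue slowly toward the fence.

```bash

python3 -m handwheel '[[0,-0.006,0,0,0,0,0],[0,-0.012,0,0,0,0,0],[0,-0.018,0,0,0,0,0],[0,-0.024,0,0,0,0,0],[0,-0.03,0,0,0,0,0],[0,-0.036,0,0,0,0,0],[0,-0.042,0,0,0,0,0],[0,-0.048,0,0,0,0,0],[0,-0.054,0,0,0,0,0]]'
python3 -m handwheel '[[0,-0.004,0,0,0,0,0],[0,-0.008,0,0,0,0,0],[0,-0.012,0,0,0,0,0]]'
python3 -m handwheel '[[0,-0.004,0,0,0,0,0],[0,-0.008,0,0,0,0,0]]'
```

```text
time: 9.8
position: [0.5644, 0.0164, -0.008]
orientation: [0.086, -3.14, -0.0]
force: [-5.4, -0.3, 3.3]
finger_gap: 0.0914
finger_force: 2.7
time: 10.05
position: [0.567, 0.0166, -0.008]
orientation: [0.086, -3.14, -0.0]
force: [-5.3, 0.1, 1.4]
finger_gap: 0.091
finger_force: 2.1
time: 10.22
position: [0.5671, 0.0166, -0.0083]
orientation: [0.086, -3.137, -0.0]
force: [-16.9, -1.7, 14.2]
finger_gap: 0.091
finger_force: 8.3
```

The force rises sharply at 0.567, which is where the fence was predicted. I press slightly more to square the parts, then hold.

```bash

python3 -m handwheel '[[0,-0.002,0,0,0,0,0],[0,-0.004,0,0,0,0,0],[0,-0.004,0,0,0,0,0],[0,-0.004,0,0,0,0,0],[0,-0.004,0,0,0,0,0],[0,-0.004,0,0,0,0,0]]'
python3 -m handwheel '[[0,0.005,0,0,0,0,0],[0,0.02,0,0,0,0,0],[0,0.06,0,0,0,0,0],[0,0.15,0,0,0,0,0],[0,0.25,0,-0.1,0,0,0],[0,0.25,0,-0.3,0,0,0],[0,0.25,0,-0.5,0,0,0],[0,0.25,0,-0.7,0,0,0],[0,0.25,0,-0.9,0,0,0],[0,0.25,0,-0.98,0,0,0],[0,0.25,0,-0.98,0,0,0]]'
python3 - <<'E'
from plant import imaging
import cv2,numpy as np,pickle
c=imaging.capture("side");im=c["color"][:,:,::-1]
d=imaging.capture("wrist");pickle.dump({"wrist":d,"side":c},open("w2.pkl","wb"))
a=cv2.resize(im[180:270,310:440],(800,553),interpolation=cv2.INTER_CUBIC)
cv2.imwrite("pics/s5.png",a)
b=d["color"][:,:,::-1];cv2.imwrite("pics/w2.png",b)
E
python3 go.py .467 -.31 .18 93
```

```text
time: 10.72
position: [0.5671, 0.0167, -0.0084]
orientation: [0.086, -3.136, -0.0]
force: [-16.7, -1.0, 12.7]
finger_gap: 0.091
finger_force: 8.5
time: 11.63
position: [0.5222, 0.0139, 0.1927]
orientation: [-0.086, 3.132, -0.001]
force: [1.2, -0.8, 0.6]
finger_gap: 0.0913
finger_force: 0.0
shift [ 0.352 -1.603  0.041] turn [-0.     0.001  0.001]
11.7333 pos [0.5198 0.014  0.1883] F [ 0.3  0.5 -0.4] q [-0.02  0.09  2.1   0.    0.95 -1.64] tool x,y [[-0.999, -0.055, -0.002], [-0.055, 0.999, -0.0]]
```

View pics/s5.png

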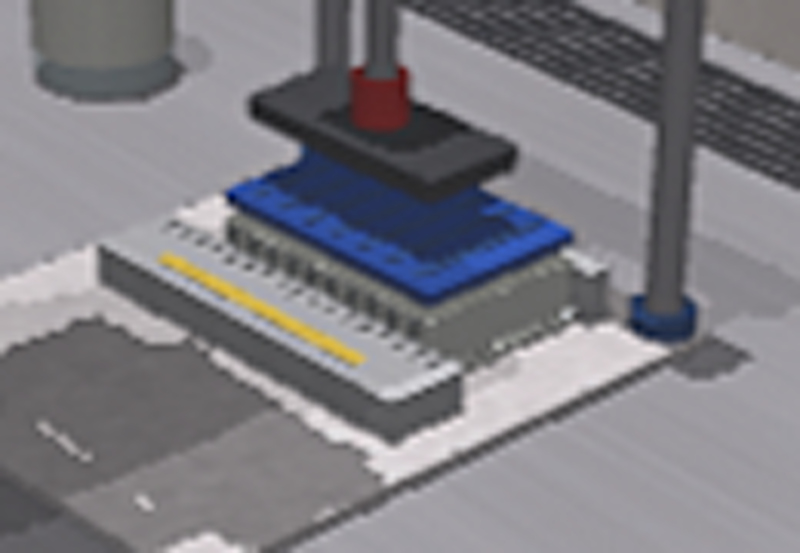

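The plate looks home at the fence and the straightedge lies along it. The lid corners are at crop (228,193), (428,298) and (575,238), and the straightedge's at (98,250), (388,402) and (462,370). I'll check those numerically and plan the pedal.

```bash
python3 - <<'E'
from fit import *
P=np.array([.635,.025,.0567])
C=lambda x,y:("side",310+x/6.154,180+y/6.144)
def ip(q):
    c,s=np.cos(P[2]),np.sin(P[2]);d=q[:2]-P[:2];return np.round([c*d[0]+s*d[1],-s*d[0]+c*d[1],q[2]-P[2]],4)
L,r=fit([((-41,62,51),C(228,193)),((-41,-62,51),C(428,298)),((41,-62,51),C(575,238))],P);print(ip(L),r)
S,r=fit([((-20,90,28),C(98,250)),((-20,-90,28),C(388,402)),((20,-90,28),C(462,370)),((-20,-90,8),C(388,437)),((20,-90,8),C(462,408))],P);print(ip(S),r)
print(ip(fit([((-170,-115,8),C2(265,320)),((-170,115,8),C2(45,178))],P)[0]))
E
```

```text
[ 0.0276 -0.0183 -0.0327] [[-0.5, -0.3], [-0.1, 0.3], [0.6, -0.1]]
[-0.032  -0.0075 -0.0106] [[-0.5, -1.9], [0.1, -0.2], [0.3, -0.5], [-0.1, 1.4], [0.1, 0.5]]
[-0.003  -0.0083 -0.0088]
```

```bash
python3 - <<'E'
import pickle,cv2,numpy as np
for f in("w1.pkl","w2.pkl"):
    w=pickle.load(open(f,"rb"))["wrist"];h=cv2.cvtColor(w["color"],cv2.COLOR_RGB2HSV)
    def world(u,v,z):
        d=w["R"].T@np.linalg.inv(w["camera_matrix"])@np.array([u,v,1.]);o=-w["R"].T@w["t"];return (o+d*(z-o[2])/d[2])[:2]
    def line(m,z,first):
        pts=[]
        ys,xs=np.where(m)
        for u in range(xs.min()+4,xs.max()-3):
            v=ys[xs==u]
            if len(v): pts.append(world(u,v.min()-.5 if first else v.mean(),z))
        pts=np.array(pts,float); 
        p=np.polyfit(pts[:,1],pts[:,0],1)
        for _ in range(3):
            e=abs(np.polyval(p,pts[:,1])-pts[:,0]);pts=pts[e<=np.percentile(e,85)];p=np.polyfit(pts[:,1],pts[:,0],1)
        return "yaw %.4f"%-p[0], pts[:,1].min().round(3),pts[:,1].max().round(3),np.polyval(p,.015).round(4)
    def big(m):
        n,l,s,_=cv2.connectedComponentsWithStats(m.astype(np.uint8));return l==1+s[1:,4].argmax()
    H,S,V=h[...,0],h[...,1],h[...,2];roi=np.zeros(H.shape,bool);roi[150:415,180:470]=1
    y=big(roi&(H>20)&(H<38)&(S>120)&(V>90));b=big(roi&(H>100)&(H<130)&(S>150)&(V>80))
    print(f,"stripe",line(y,.028,False),"lid",line(b,.051,True))
E
```

```text
w1.pkl stripe ('yaw 0.0041', np.float64(-0.042), np.float64(0.069), np.float64(0.5259)) lid ('yaw 0.0452', np.float64(-0.026), np.float64(0.07), np.float64(0.6079))
w2.pkl stripe ('yaw 0.0556', np.float64(-0.036), np.float64(0.072), np.float64(0.5981)) lid ('yaw 0.0558', np.float64(-0.038), np.float64(0.052), np.float64(0.6262))
```

The stripe and lid yaws are 0.0556 and 0.0558, and the press is about 0.057. The lid edge sits at its home position within 1 mm, so step 1 is met. Next is the pedal, with the fingers shut and held clear above it.

```bash

python3 -m handwheel '[[1,0.12,-0.8,0,0,0,-0.19],[1,0.12,-0.8,0,0,0,-0.19],[1,0.12,-0.8,0,0,0,-0.19],[1,0.12,-0.8,0,0,0,-0.19],[1,0.12,-0.8,0,0,0,-0.19],[1,0.12,-0.8,0,0,0,-0.19],[1,0.12,-0.8,0,0,0,-0.19]]'
python3 go.py .4738 -.3089 .13 110.1
```

```text
time: 12.32
position: [0.5036, -0.1468, 0.1866]
orientation: [0.549, -3.091, -0.002]
force: [-0.4, 0.1, -0.5]
finger_gap: 0.0477
finger_force: 0.0
shift [ 0.419 -0.71   0.282] turn [ 0.001 -0.001  0.001]
12.3167 pos [ 0.5036 -0.1468  0.1866] F [-0.4  0.1 -0.5] q [-0.33  0.1   2.09  0.    0.95 -2.25] tool x,y [[-0.939, -0.345, 0.002], [-0.345, 0.939, 0.002]]
```

```bash

python3 -m handwheel '[[1,0.419,-0.71,0,0,0,0],[1,0.419,-0.71,0,0,0,0],[1,0.419,-0.71,0,0,0,0],[1,0.419,-0.71,0,0,0,0],[1,0.419,-0.71,0.1,0,0,0],[1,0.419,-0.71,0.28,0,0,0],[1,0.419,-0.71,0.28,0,0,0],[1,0.419,-0.71,0.28,0,0,0],[1,0.419,-0.71,0.28,0,0,0]]'
python3 - <<'E'
from plant import imaging
import cv2,numpy as np
a=imaging.capture("scene")["color"][:,:,::-1];b=imaging.capture("side")["color"][:,:,::-1]
cv2.imwrite("pics/p1.png",np.hstack([cv2.resize(a[140:260,210:330],(400,400)),cv2.resize(b[240:360,350:470],(400,400))]))
E
python3 go.py .4738 -.3089 .10 110.1
```

```text
time: 13.07
position: [0.4756, -0.3084, 0.1329]
orientation: [0.554, -3.092, -0.0]
force: [0.2, -0.1, 1.3]
finger_gap: 0.0004
finger_force: 0.0
shift [0.011 0.005 0.168] turn [-0.001  0.001  0.002]
13.1667 pos [ 0.4761 -0.3091  0.1337] F [-0.4  0.3 -0.1] q [-0.62  0.25  2.03 -0.    0.86 -2.54] tool x,y [[-0.938, -0.347, -0.001], [-0.347, 0.938, -0.002]]
```

View pics/p1.png

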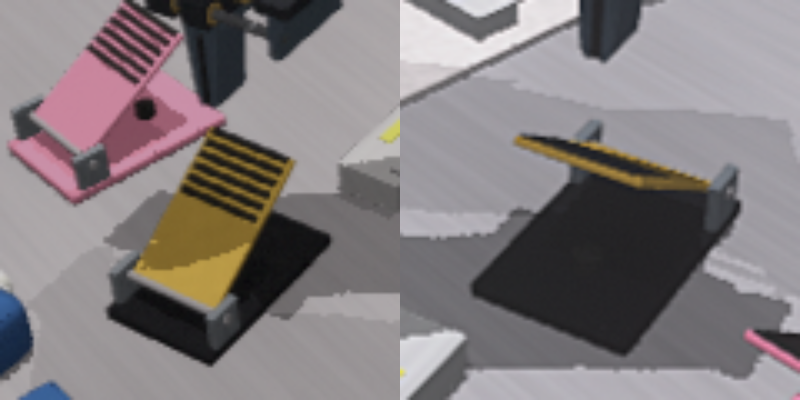

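The tip hangs above the free half of the tread. The tip is at (272,170) and the rib area at about (282,192) in the scene view. I'll check the lateral alignment by projection.

```bash
python3 - <<'E'
from fit import *
D=[.4973,-.3003,.3514];c,s=np.cos(D[2]),np.sin(D[2])
def tread(r,y,th=.56): 
    lx=.055-r*np.cos(th);return np.array([D[0]+c*lx-s*y,D[1]+s*lx+c*y,.033+r*np.sin(th)])
a=lambda X:((proj(X,cams["scene"])-[210,140])*3.333).round(0); b=lambda X:((proj(X,cams["side"])-[350,240])*3.333+[400,0]).round(0)
for n,X in dict(tip=np.array([.4758,-.309,.1337]),freeL=tread(.13,.039),freeR=tread(.13,-.039),hinge=tread(0,0),pad=tread(.1,0)).items(): print(n,a(X),b(X),X.round(4))
E
```

```text
tip [223. 120.] [603.  83.] [ 0.4758 -0.309   0.1337]
freeL [296. 149.] [509. 138.] [ 0.4321 -0.2827  0.1021]
freeR [211. 115.] [639. 182.] [ 0.459  -0.3559  0.1021]
hinge [174. 285.] [650. 165.] [ 0.5489 -0.2814  0.033 ]
pad [235. 167.] [592. 161.] [ 0.4694 -0.3105  0.0861]
```

Alignment is fine. I'll go down step by step and feel for the pedal.

```bash

python3 -m handwheel '[[1,0,0,0.04,0,0,0],[1,0,0,0.08,0,0,0],[1,0,0,0.12,0,0,0],[1,0,0,0.15,0,0,0],[1,0,0,0.18,0,0,0],[1,0,0,0.2,0,0,0],[1,0,0,0.22,0,0,0]]'
python3 -m handwheel '[[1,0,0,0.01,0,0,0],[1,0,0,0.02,0,0,0],[1,0,0,0.03,0,0,0],[1,0,0,0.04,0,0,0],[1,0,0,0.05,0,0,0],[1,0,0,0.06,0,0,0],[1,0,0,0.07,0,0,0],[1,0,0,0.08,0,0,0]]'
```

```text
time: 13.75
position: [0.4748, -0.3093, 0.0874]
orientation: [0.552, -3.092, -0.001]
force: [-0.1, -0.1, 0.0]
finger_gap: 0.0004
finger_force: 0.0
time: 14.42
position: [0.4749, -0.3093, 0.0719]
orientation: [-0.552, 3.093, -0.0]
force: [0.8, -0.3, -0.2]
finger_gap: 0.0003
finger_force: 0.0
```

```bash

python3 -m handwheel '[[1,0,0,0.01,0,0,0],[1,0,0,0.02,0,0,0],[1,0,0,0.03,0,0,0],[1,0,0,0.04,0,0,0],[1,0,0,0.05,0,0,0]]'
python3 -m handwheel '[[1,0,0,0.01,0,0,0],[1,0,0,0.02,0,0,0],[1,0,0,0.03,0,0,0],[1,0,0,0.04,0,0,0],[1,0,0,0.05,0,0,0]]'
```

```text
time: 14.83
position: [0.475, -0.3094, 0.0619]
orientation: [-0.552, 3.093, -0.0]
force: [0.4, -0.9, 2.9]
finger_gap: 0.0002
finger_force: 1.2
time: 15.25
position: [0.4749, -0.3094, 0.0519]
orientation: [-0.552, 3.093, -0.0]
force: [-0.3, 0.1, 4.0]
finger_gap: 0.0007
finger_force: 1.7
```

The pedal is engaged at 3–4 N, so I continue gently.

```bash

python3 -m handwheel '[[1,0,0,0.008,0,0,0],[1,0,0,0.016,0,0,0],[1,0,0,0.024,0,0,0],[1,0,0,0.032,0,0,0],[1,0,0,0.04,0,0,0]]'
python3 -m handwheel '[[1,0,0,0.006,0,0,0],[1,0,0,0.012,0,0,0],[1,0,0,0.018,0,0,0],[1,0,0,0.024,0,0,0]]'
```

```text
time: 15.67
position: [0.4749, -0.3093, 0.0439]
orientation: [-0.552, 3.093, -0.0]
force: [-0.8, 0.4, 5.5]
finger_gap: 0.0007
finger_force: 2.1
time: 16.0
position: [0.4749, -0.3094, 0.0392]
orientation: [0.552, -3.093, 0.0]
force: [-1.3, -0.2, 4.9]
finger_gap: 0.0003
finger_force: 2.4
```

```bash

python3 -m handwheel '[[1,0,0,0.006,0,0,0],[1,0,0,0.012,0,0,0],[1,0,0,0.018,0,0,0],[1,0,0,0.024,0,0,0]]'
python3 -m handwheel '[[1,0,0,0.005,0,0,0],[1,0,0,0.01,0,0,0],[1,0,0,0.015,0,0,0]]'
python3 -m handwheel '[[1,0,0,0.005,0,0,0],[1,0,0,0.01,0,0,0],[1,0,0,0.015,0,0,0]]'
```

```text
time: 16.33
position: [0.4749, -0.3094, 0.0344]
orientation: [0.552, -3.093, 0.0]
force: [-2.2, -0.1, 5.6]
finger_gap: 0.0008
finger_force: 2.7
time: 16.58
position: [0.4748, -0.3094, 0.0314]
orientation: [0.552, -3.093, 0.0]
force: [-2.9, -2.2, 6.5]
finger_gap: 0.0001
finger_force: 2.9
time: 16.83
position: [0.4748, -0.3094, 0.0284]
orientation: [0.552, -3.092, 0.0]
force: [-2.6, -1.6, 7.8]
finger_gap: 0.0005
finger_force: 3.1
```

```bash

python3 -m handwheel '[[1,0,0,0.005,0,0,0],[1,0,0,0.01,0,0,0],[1,0,0,0.015,0,0,0]]'
python3 -m handwheel '[[1,0,0,0.005,0,0,0],[1,0,0,0.01,0,0,0],[1,0,0,0.015,0,0,0]]'
python3 -m handwheel '[[1,0,0,0.005,0,0,0],[1,0,0,0.01,0,0,0]]'
python3 -m handwheel '[[1,0,0,0.005,0,0,0],[1,0,0,0.01,0,0,0]]'
```

```text
time: 17.08
position: [0.4747, -0.3095, 0.0255]
orientation: [0.552, -3.092, -0.0]
force: [-6.3, -2.1, 11.4]
finger_gap: 0.0003
finger_force: 5.0
time: 17.33
position: [0.4746, -0.3095, 0.0226]
orientation: [0.552, -3.092, -0.0]
force: [-6.1, -2.1, 11.3]
finger_gap: 0.0001
finger_force: 5.2
time: 17.5
position: [0.4746, -0.3095, 0.0206]
orientation: [0.552, -3.092, -0.0]
force: [-7.5, -1.2, 11.8]
finger_gap: 0.0001
finger_force: 5.4
time: 17.67
position: [0.4746, -0.3096, 0.0187]
orientation: [0.552, -3.092, 0.0]
force: [-9.0, -1.4, 23.0]
finger_gap: 0.0005
finger_force: 10.8
```

The force stepped up when the platen met the lid at 0.0255, and again 7 mm lower, which matches the 5 mm lid travel. This is the stop. I'll press slightly more and hold.

```bash

python3 -m handwheel '[[1,0,0,0.001,0,0,0],[1,0,0,0.002,0,0,0]]'
python3 -m handwheel '[[1,0,0,0.0005,0,0,0],[1,0,0,0.0005,0,0,0],[1,0,0,0.0005,0,0,0],[1,0,0,0.0005,0,0,0],[1,0,0,0.0005,0,0,0],[1,0,0,0.0005,0,0,0],[1,0,0,0.0005,0,0,0],[1,0,0,0.0005,0,0,0],[1,0,0,0.0005,0,0,0],[1,0,0,0.0005,0,0,0],[1,0,0,0.0005,0,0,0],[1,0,0,0.0005,0,0,0],[1,0,0,0.0005,0,0,0],[1,0,0,0.0005,0,0,0],[1,0,0,0.0005,0,0,0],[1,0,0,0.0005,0,0,0]]'
```

```text
time: 17.83
position: [0.4746, -0.3096, 0.0187]
orientation: [0.552, -3.092, -0.0]
force: [-10.2, -0.4, 23.2]
finger_gap: 0.0006
finger_force: 11.1
time: 19.17
position: [0.4746, -0.3096, 0.0187]
orientation: [0.552, -3.092, -0.0]
force: [-9.6, -0.1, 23.4]
finger_gap: 0.0004
finger_force: 10.8
```

The hold lasted 1.5 s at a steady 23 N against the stop. Now I release slowly and withdraw upward.

```bash

python3 -m handwheel '[[1,0,0,-0.015,0,0,0],[1,0,0,-0.03,0,0,0],[1,0,0,-0.05,0,0,0],[1,0,0,-0.07,0,0,0],[1,0,0,-0.09,0,0,0],[1,0,0,-0.11,0,0,0],[1,0,0,-0.13,0,0,0],[1,0,0,-0.15,0,0,0],[1,0,0,-0.17,0,0,0],[1,0,0,-0.19,0,0,0],[1,0,0,-0.21,0,0,0],[1,0,0,-0.24,0,0,0],[1,0,0,-0.28,0,0,0],[1,0,0,-0.35,0,0,0],[1,0,0,-0.5,0,0,0],[1,0,0,-0.7,0,0,0],[1,0,0,-0.7,0,0,0],[1,0,0,-0.7,0,0,0],[1,0,0,-0.7,0,0,0]]'
python3 - <<'E'
import pickle,cv2,numpy as np
from plant import imaging
old=pickle.load(open("w2.pkl","rb"))["side"]["color"];o0=pickle.load(open("cams.pkl","rb"))["side"]["color"];new=imaging.capture("side")["color"]
def cen(im,box,lo,hi):
    x0,y0,x1,y1=box;h=cv2.cvtColor(im[y0:y1,x0:x1],cv2.COLOR_RGB2HSV);m=cv2.inRange(h,lo,hi);y,x=np.where(m);return len(x),(x.mean()+x0).round(1),(y.mean()+y0).round(1),y.min()+y0,y.max()+y0
for n,i in(("start",o0),("before",old),("now",new)):
    print(n,"lid",cen(i,(335,200,410,232),(105,150,60),(130,255,255)),"pedal",cen(i,(370,265,460,310),(15,120,80),(32,255,255)),"stripe",cen(i,(310,200,400,260),(20,90,90),(36,255,255)))
E
```

```text
time: 20.75
position: [0.4745, -0.3092, 0.158]
orientation: [0.552, -3.093, 0.0]
force: [0.2, 0.4, -0.8]
finger_gap: 0.0004
finger_force: 0.0
start lid (451, np.float64(367.6), np.float64(219.5), np.int64(207), np.int64(230)) pedal (256, np.float64(415.4), np.float64(289.8), np.int64(281), np.int64(296)) stripe (79, np.float64(330.0), np.float64(239.5), np.int64(230), np.int64(249))
before lid (345, np.float64(374.8), np.float64(217.9), np.int64(205), np.int64(228)) pedal (259, np.float64(415.5), np.float64(289.8), np.int64(281), np.int64(296)) stripe (74, np.float64(352.2), np.float64(229.9), np.int64(221), np.int64(238))
now lid (356, np.float64(375.0), np.float64(219.7), np.int64(207), np.int64(230)) pedal (221, np.float64(415.7), np.float64(290.1), np.int64(281), np.int64(296)) stripe (73, np.float64(352.2), np.float64(229.8), np.int64(221), np.int64(238))
```

The lid has dropped about 1.9 px, which is about 5 mm. The pedal is back at rest and the straightedge hasn't moved, so I'm handing in.

```bash
python3 -c "
from plant import env
print(env.job_done())"
```

```text
the job is handed in; nothing more can be done
None
```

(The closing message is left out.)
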